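# Seat the locating dowels, release the catch and hold the clamp lever of a welding fixture

### The arm

A 6-joint arm with a two-finger parallel gripper is mounted at the origin on the work surface. World frame = base frame: x ahead of the robot, y to its left, z up, the work surface at z = 0. Lengths are in m, angles in rad, forces in N, time in s.
With the tool pointing down it reaches from about 0.325 to 0.9 m from the base axis. Payload 3.5 kg.
Tool frame: the origin (TCP) lies at the very end of the fingers, on their centre line; the grasp point (between the pads) lies 19 mm behind it; z points along the fingers, y is the line along which they close (so a half turn about z gives the same grasp; the last joint's range is limited). The gripper opens to 85 mm and grips with 20 to 120 N. Pads are 22 mm wide; open, the fingers measure 114 mm over their backs; the gripper's body (76 mm by 85 mm) begins 54 mm behind the grasp point. The pads swing forward as they close: fully open they stand 13 mm farther back than shut.
Start: joints at [1.106, 0.276, -0.026, 1.268, 0, 1.467], TCP at [0.221, 0.585, 0.231] pointing down, gripper open.
Joint ranges: [-3.12, 3.12], [-0.85, 1.88], [-1.08, 1.24], [-1.95, 2.15], [-1.57, 1.53], [-3.14, 3.14]. Speed limits (rad/s): [2.57, 2.57, 3.14, 3.14, 3.14, 3.14].

### API

Orientations are given as a rotation vector (axis times angle).
In Python, from rig import ctrl, get_image gives the robot as it stands.
- The arm moves only by the shell command python3 -m handwheel 'ROWS' [OPENING]. ROWS is JSON, a list of rows, each a list of 6 numbers: the shift along the tool's x, y, z in cm, then the turn, a rotation vector about the tool's x, y, z in degrees. In form: [[tx, ty, tz, wx, wy, wz], ...]. A call has exactly 5 rows; each row is the pose to reach, as a shift and turn from the pose commanded when the call began, along the tool's axes at that moment; what a row does not reach only later rows make up. A row lasts 1/12 s, in which the tool goes at most 41.7 mm and 7.16 degrees, less where a joint would pass 70% of its speed; a pose out of reach is approached as far as the arm can. A call with a gripper value outside its range is refused whole. OPENING is the gripper command: -1 is shut, 1 is fully open, values between are in proportion, set as the call begins (- or left out, the last holds). The fingers move at their own pace and stop on an object; the grip force is fixed at half the most. Time passes only in rows, so rows that repeat a pose let the fingers close, or fill a call up. It gives the time, the measured TCP pose, the force, the opening and the grip force at its end, in the units of the state.
- ctrl.get_state(): the state, without advancing time (a new reading comes with each control period).
- get_image(name): name is "scene" or "side" or "wrist"; returns a dict with "img" (384x512x3 uint8, red, green, blue), "mtx" (3x3 intrinsics, pixels), "D" ([k1, k2, p1, p2, k3] as OpenCV has them; the pictures are not rectified), "view" (4x4, takes a point from world to camera coordinates). Camera axes: x right, y up, looking along -z (the intrinsics and any distortion apply to the point x, -y, -z); pixel columns grow to the right and rows downward; lengths in m; the calibration is good to about 2 mm. A picture is of the moment at which its call begins. There is no depth.
- ctrl.hand_in(): hands the job in; it is judged then, once.
The state is a dict: "time": time; "qpos": joint angles; "joint_velocities": joint speeds; "joint_torque": joint torques, N m; "tcp_pos": TCP position; "eef_rot": TCP orientation; "wrist_force": force on the tool from outside, world axes, zero at the start; "torque": the same for the moment, N m; "opening": opening from 0.0 (shut) to 1.0 (fully open); "gripper_force": force on a finger pad.
Only numpy, scipy, OpenCV 4.12 (cv2) and the standard library are available. Lean on these libraries where they do the work, as an engineer would, in place of code of your own. Each camera call takes 0.05 s, during which the arm holds its last target. There are 200 camera calls.

### The job

A sheet-metal box lies in the welding fixture. First press both locating dowels, left and right of the box, down until their heads are fully home on the box's ears; then flip the safety catch all the way over sideways so that its bar leaves the clamp lever free; then pull the lever's black crossbar towards the robot as far as it goes and hold it there against its spring: the program finishes while the gripper is still holding the lever pulled. Leave the loose things lying about where they are.

Things in the scene. Friction and masses are not known exactly. Their poses are not given: they have to be found in the camera images.
- fixture: Fixed welding fixture on a steel base plate, 290 x 270 x 12 mm. Origin on the table; x points away from the robot (turned by the fixture's yaw, up to 0.3 rad either way), y left, z up. 'In the fixture' below means this frame, in mm. It carries the box, the dowels, a ram guide behind the box (height 70, x 45 to 65), the lever, and the catch's post (x 65 to 95, y 71 to 89, height 134).
- box_top (a point): Centre of the top of the sheet-metal box (90 mm along x, 130 mm along y), height 73 in the fixture. Fixed in its nest; a thin ear on its left and right (top at height 30) carries a dowel.
- dowel_left_top (a point): Centre of the flat top of the left dowel's round steel head (26 mm diameter, 10 mm thick), at x -50, y +98 in the fixture. Top at height 40 when fully home, up to 52 when proud. It slides straight down and takes about 7 N; it then stops hard and stays where it is left. The box's side wall is 33 mm from its centre.
- dowel_right_top (a point): The same for the right dowel, at x -50, y -98 in the fixture.
- dowel_left (a joint): How far the left dowel is pressed in, m: 0 is 12 mm proud, 0.012 is fully home.
- dowel_right (a joint): How far the right dowel is pressed in, m: 0 is 12 mm proud, 0.012 is fully home.
- catch_hinge (a point): Front end of the safety catch's axle, at x 50, y 80, height 125 in the fixture. The axle runs along the fixture's x axis from x 44 to 110, over the post.
- catch_tab (a point): Point on the catch's upright steel thumb tab, 45 mm from the axle. The tab is 14 mm wide (along x), 6 mm thick and 66 mm long from the axle, with a round end 16 mm across; it stands in front of the post, upright or leaning up to 0.2 rad outward. Pushing it outward, to the fixture's +y (away from the lever), with 1 N or less turns the catch over.
- catch_bar (a point): Tip of the catch's bar, at the rear end of the axle (x 105), 35 mm from it. Shut, it reaches level towards the lever, just in front of the lever's left side arm, and blocks it; it swings up and clear as the tab goes over.
- catch (a joint): Catch angle, rad: 0 is shut (tab upright, bar level and blocking the lever), grows as the tab goes over to +y, stop at 1.3. The bar is clear of the lever from 1.0 on. Light friction: past about 0.5 it falls over by its own weight, and it stays over.
- lever_grip (a point): Centre of the lever's black round crossbar (18 mm diameter, 100 mm long, along the fixture's y). The lever is U-shaped: two 12 mm side arms at y +50 and -50 run down to the hinge; the space under the middle of the bar is free. At rest at x 132, y 0, height 180 in the fixture.
- lever_hinge (a point): Centre of the lever's hinge line (along the fixture's y axis), at x 95, y 0, height 35 in the fixture; the crossbar's centre is 150 mm from it.
- lever (a joint): Lever angle, rad: 0 at rest (leaning 0.25 rad from upright away from the robot), grows as it is pulled towards the robot (fixture -x), stop at 0.7 (leaning 0.45 rad towards the robot, crossbar at x 30, height 170). A spring pulls it back: about 5 N at the crossbar at rest, 10 N at the stop. While the catch is shut it cannot move more than about 0.05.
- weld_nut: Bystander: loose round weld nut, 28 mm, 10 mm high, on the front left of the fixture's base plate.
- flux_tin: Bystander: loose small metal tin, 36 mm across, 38 mm high, on the rear right of the fixture's base plate.
- wrench: Bystander: loose wrench lying on the table, right of the fixture.
- hammer: Bystander: loose hammer lying on the table, left of the fixture.
- spare_box: Bystander: loose open sheet-metal box, 130 x 90 x 60 mm, on the table to the right.
- spray_can: Bystander: loose can, 56 mm across, 150 mm high, standing on the table to the left.
- mug: Bystander: loose white mug, 80 mm across, 90 mm high, on the table to the left.

How it is judged:
By the outcome, as a careful person would: the job done as asked, in the order asked, and still so for the second after the job is handed in, while the arm keeps its last pose, push and grip.
It also fails if it takes over 54 s, if anything falls off the work surface, if the arm or the gripper's body presses on something with over 40 N, if the wrist force passes 120 N, or if a joint passes its speed limit or range.

## Working session

There is one attempt and no reset: what is moved stays moved. The work goes in short steps, Python scripts to look and compute and a shell command to move; the robot and the scene stay as the last step left them, time stands still between calls to the robot, and variables do not carry over. Pictures are saved under pics/ and viewed, at most 10 in all, crops included, and the job is handed in when it is done.

```bash
ls; mkdir -p pics; python3 - <<'E'
from rig import ctrl,get_image
import cv2,pickle
s=ctrl.get_state();print(s)
for n in("scene","side"):
    d=get_image(n);pickle.dump(d,open(f'{n}.pkl','wb'))
    cv2.imwrite(f'pics/{n}0.png',cv2.resize(d['img'][:,:,::-1],(800,600),interpolation=cv2.INTER_CUBIC))
    print(n,d['mtx'],d['D'],d['view'])
E
```

```text
pics
{'time': 0.0, 'qpos': array([ 1.10561682e+00,  2.77178629e-01, -2.78915292e-02,  1.26798723e+00,
       -4.75323066e-05,  1.46738990e+00]), 'joint_velocities': array([ 0.0035601 ,  0.00039077,  0.00025779,  0.00147641, -0.00126992,
        0.00038331]), 'joint_torque': array([-1.00894627e-03, -4.45509982e+01,  2.95202422e+01,  1.66705070e-02,
       -1.14873887e-04,  1.29522130e-05]), 'tcp_pos': array([0.22088314, 0.58383475, 0.23012634]), 'eef_rot': array([-0.56507162, -3.0897555 ,  0.00342941]), 'wrist_force': array([ 0.28011639, -0.5215109 ,  0.95444201]), 'torque': array([-0.01707238,  0.02213624, -0.03018455]), 'gripper_force': 0.0, 'opening': 1.0005370013751955}
scene [[453.65432186   0.         256.73656317]
 [  0.         453.65432186 186.70183631]
 [  0.           0.           1.        ]] [-0.17871612  0.          0.          0.          0.        ] [[ 0.48937404  0.87205966 -0.0049996  -0.27775226]
 [-0.58173537  0.33071297  0.74311028  0.21513169]
 [ 0.64968994 -0.36075043  0.66915029 -1.82804638]
 [ 0.          0.          0.          1.        ]]
side [[496.83882172   0.         264.25009961]
 [  0.         496.83882172 196.50625977]
 [  0.           0.           1.        ]] [0.00188869 0.         0.         0.         0.        ] [[ 0.8292794  -0.55841582  0.02162058 -0.43326442]
 [ 0.31398751  0.49759596  0.80858525 -0.26609925]
 [-0.46228511 -0.6637545   0.58798167 -1.14980405]
 [ 0.          0.          0.          1.        ]]
```

View pics/scene0.png

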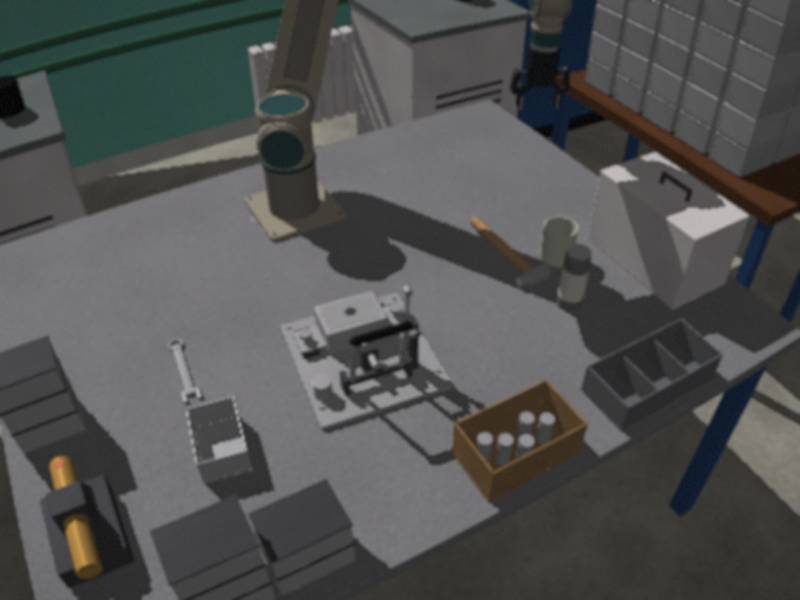

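View pics/side0.png

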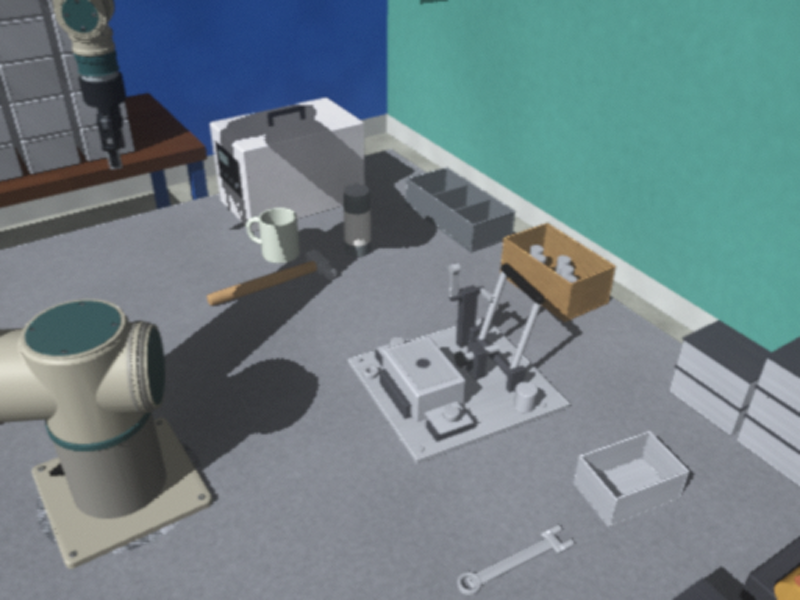

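The scene view shows the fixture's plate at about (282,325)–(452,383), the crossbar at (352,335)–(418,325) and the tab tip at (407,290). In the side view the plate is at (348,360)–(570,404), the crossbar at (505,268)–(540,300) and the tab tip at (455,268). I'll crop for precise picks.

```bash
python3 - <<'E'
import cv2,pickle
# crops in native px
for n,(x,y,w,h) in {"scene":(175,175,120,100),"side":(218,160,160,140)}.items():
    im=pickle.load(open(f'{n}.pkl','rb'))['img'][y:y+h,x:x+w,::-1]
    f=6 if n=='scene' else 4.25
    f=6 if n=='scene' else 4
    cv2.imwrite(f'pics/{n}c.png',cv2.convertScaleAbs(cv2.resize(im,None,fx=f,fy=f,interpolation=cv2.INTER_CUBIC),alpha=1.5))
E
```

```text
(no output)
```

View pics/scenec.png

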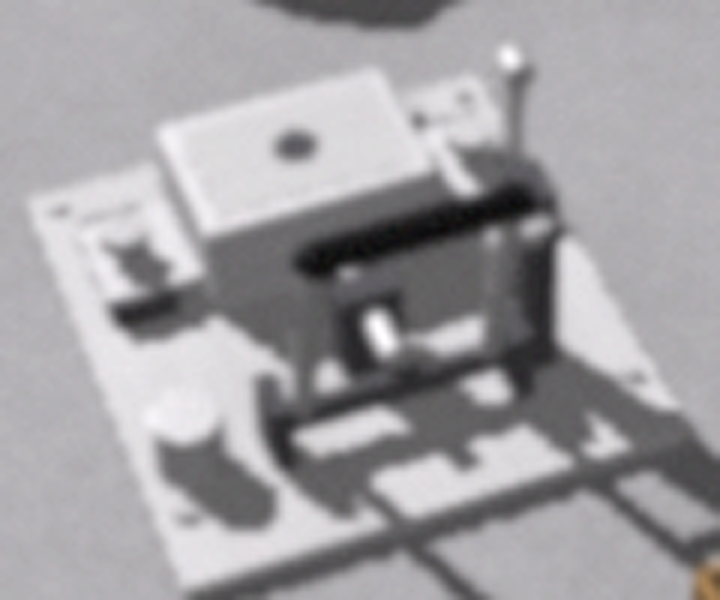

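View pics/sidec.png

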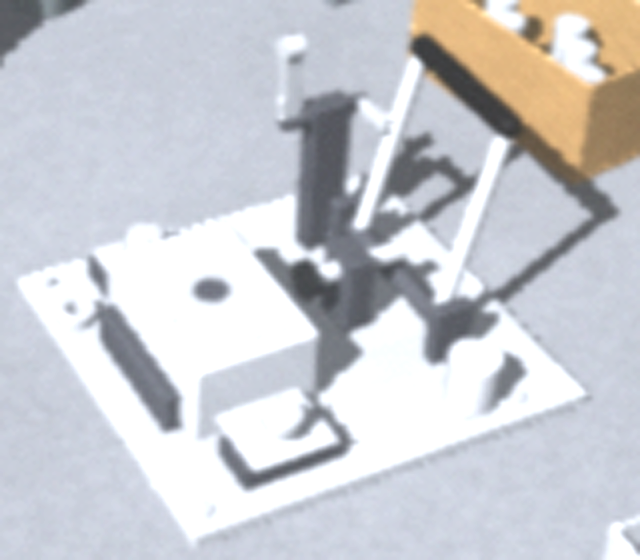

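The crops give the plate corners, box-top corners and hole, bar ends and tab tip in both views. Right dowel head: side crop ≈(295,410). Left dowel: hidden behind the box, head at ≈(143,235). Next I'll fit the fixture pose.

```bash
cat > h.py <<'E'
import numpy as np,cv2,pickle
from scipy.spatial.transform import Rotation as R
def proj(d,P):
    V=np.array(d['view']);F=np.diag([1.,-1,-1])
    return cv2.projectPoints(np.atleast_2d(P).astype(float),cv2.Rodrigues(F@V[:3,:3])[0],F@V[:3,3],np.array(d['mtx']),np.array(d['D']))[0][:,0]
def fw(p,P):  # fixture mm -> world m
    P=np.atleast_2d(P)/1000.; c,s=np.cos(p[2]),np.sin(p[2])
    return np.c_[p[0]+c*P[:,0]-s*P[:,1],p[1]+s*P[:,0]+c*P[:,1],P[:,2]]
E
python3 - <<'E'
from h import *
from scipy.optimize import least_squares
D={n:pickle.load(open(n+'.pkl','rb')) for n in('scene','side')}
def pts(q):
    px,bx,a=q[3:]
    return dict(fr=(px-145,-135,12),rr=(px+145,-135,12),fl=(px-145,135,12),rl=(px+145,135,12),
     bl=(132,50,180),br=(132,-50,180),hole=(bx,0,73),b1=(bx-45,65,73),b2=(bx-45,-65,73),b3=(bx+45,-65,73),b4=(bx+45,65,73),
     tab=(50,80+66*np.sin(a),125+66*np.cos(a)))
O=dict(scene=(dict(fr=(27,203),rr=(185,590),rl=(690,440),bl=(545,197),br=(305,262),hole=(297,146),b1=(378,68),b2=(160,130),b3=(207,235),b4=(435,170),tab=(511,58)),6,(175,175)),
 side=(dict(fl=(20,282),fr=(195,540),rr=(590,395),bl=(422,45),br=(510,130),hole=(212,289),b1=(95,262),b2=(198,375),b3=(318,330),b4=(228,235),tab=(292,42)),4,(218,160)))
def res(q,full=False):
    P=pts(q);r=[];L=[]
    for n,(o,f,off) in O.items():
        k=list(o);pr=proj(D[n],fw(q,[P[i] for i in k]))
        ob=(np.array([o[i] for i in k])+.5)/f-.5+off
        r.append((pr-ob).ravel());L+=[(n,i,*np.round(e,1)) for i,e in zip(k,pr-ob)]
    return L if full else np.concatenate(r)
s=least_squares(res,[.55,0,0,0,-50,0.05],loss='soft_l1',x_scale=[.01,.01,.1,10,10,.1])
print(s.x,s.cost)
for l in res(s.x,True):print(*l)
q=s.x[:3];np.save('q.npy',q)
for n,P in dict(dl=(-50,98,52),dr=(-50,-98,52),tab=(50,80,170),bar=(132,0,180)).items():print(n,fw(q,P))
# observed right dowel in side at crop(295,410)
for z in(40,46,52):print(z,(proj(D['side'],fw(q,[(-50,-98,z),(-50,98,z)]))-(218,160)+.5)*4,(proj(D['scene'],fw(q,[(-50,-98,z),(-50,98,z)]))-(175,175)+.5)*6)
E
```

```text
[ 5.37374875e-01 -8.24131041e-02 -1.20710395e-01  1.65254313e+01
 -4.98624513e+01  3.33467469e-02] 20.854959826489644
scene fr -1.1 -0.1
scene rr -0.9 0.9
scene rl 0.1 -1.5
scene bl -5.4 0.9
scene br 0.4 0.0
scene hole -0.8 0.3
scene b1 -0.1 -0.7
scene b2 -1.8 -0.6
scene b3 -1.0 0.5
scene b4 0.5 -0.0
scene tab -0.4 -0.2
side fl -0.4 -1.6
side fr 0.2 -1.0
side rr -0.1 -0.8
side bl 0.1 0.5
side br -0.5 -1.1
side hole -0.3 0.3
side b1 2.4 -2.6
side b2 -0.8 -0.7
side b3 0.9 0.1
side b4 -0.7 -4.9
side tab 0.1 -1.1
dl [[0.49953962 0.02089466 0.052     ]]
dr [[ 0.4759378  -0.17367912  0.052     ]]
tab [[ 0.59664444 -0.00901611  0.17      ]]
bar [[ 0.66841436 -0.09830821  0.18      ]]
40 [[282.69092812 423.67662111]
 [143.79182123 244.42967766]] [[120.76616509 242.8527258 ]
 [465.42209574 144.41584014]]
46 [[283.1758106  416.61330241]
 [143.86889948 237.62798099]] [[119.64281359 234.85825753]
 [465.29028102 136.41308305]]
52 [[283.66349119 409.50930414]
 [143.94637442 230.79111283]] [[118.51422128 226.81741345]
 [465.15783062 128.36620799]]
```

```bash
cat >> h.py <<'E'
def go(x,y,z,q=None):
    """fixture mm target for TCP (tool down, tool y along fixture x) -> tool-axis row"""
    from rig import ctrl
    q=np.load('q.npy') if q is None else q
    s=ctrl.get_state();A=R.from_rotvec(s['eef_rot']);T=fw(q,(x,y,z))[0]
    c,n=np.cos(q[2]),np.sin(q[2])
    M=np.c_[[-n,c,0],[c,n,0],[0,0,-1]]
    tr=A.inv().apply(T-s['tcp_pos'])*100;w=(A.inv()*R.from_matrix(M)).as_rotvec(degrees=True)
    c,n=np.cos(-q[2]),np.sin(-q[2]);d=(s['tcp_pos']-[q[0],q[1],0])*1000
    print('row',tr.round(2),w.round(1),'fixture TCP',np.round([c*d[0]-n*d[1],n*d[0]+c*d[1],d[2]],1),'t',s['time'],'F',s['wrist_force'].round(1),'op',round(s['opening'],2))
E
python3 -c "from h import *;go(-50,98,220)"
```

```text
row [-45.99 -42.79   1.1 ] [-0.1  0.1 76.2] fixture TCP [-394.4  623.3  230.2] t 0.1 F [-0.7 -0.4  0.1] op 1.0
```

```bash
python3 -m handwheel '[[-4,-2.8,0,0,0,7],[-7,-5.6,0,0,0,14],[-10,-8.4,0,0,0,21],[-13,-11.2,0,0,0,28],[-15.5,-14,0,0,0,35]]' -1; python3 -c "from h import *;go(-50,98,220)"
```

```text
time: 0.52
tcp_pos: [0.3168, 0.398, 0.2308]
eef_rot: [1.476, 2.773, -0.001]
wrist_force: [1.2, 0.3, 0.3]
opening: 0.304
gripper_force: 0.0
row [-41.49  -5.9    1.09] [-0.   0.  40.9] fixture TCP [-276.8  450.4  230.8] t 0.5167 F [1.2 0.3 0.3] op 0.3
```

```bash
python3 -m handwheel '[[0,-4,0,0,0,7],[0,-8,0,0,0,14],[0,-12,0,0,0,21],[0,-16,0,0,0,28],[0,-20,0,0,0,35]]' >/dev/null; python3 -c "from h import *;go(-50,98,220)"
```

```text
row [-25.74  35.53   1.05] [-0.1  0.1  5.8] fixture TCP [-429.4  318.4  230.6] t 0.9333 F [-1.1  0.8 -0. ] op -0.0
```

The tool axes had turned before that second move, so it went towards the base. It was in free space and harmless. I'll head to the dowel from here.

```bash
python3 -m handwheel '[[-2,3.5,0,0,0,5.8],[-4,7,0,0,0,5.8],[-6,10.5,0,0,0,5.8],[-8,14,0,0,0,5.8],[-10,17.5,0,0,0,5.8]]' >/dev/null; python3 -c "from h import *;go(-50,98,220)"
```

```text
row [-14.22  19.13   1.13] [ 0.  -0.   0.4] fixture TCP [-242.4  238.7  231.3] t 1.35 F [ 0.8  0.8 -0.2] op 0.0
```

```bash
python3 -m handwheel '[[-2.5,3.4,1,0,0,0.4],[-5,6.8,1,0,0,0.4],[-7.5,10.1,1,0,0,0.4],[-10,13.4,1,0,0,0.4],[-12.3,16.6,1,0,0,0.4]]' >/dev/null; python3 -c "from h import *;go(-50,98,70)"
```

```text
row [-1.8   2.58 15.07] [-0.1 -0.  -0.1] fixture TCP [-75.6 116.  220.8] t 1.7667 F [-0.9  1.   1. ] op -0.0
```

```bash
python3 -m handwheel '[[-1.8,2.6,3,0,0,0],[-1.8,2.6,6,0,0,0],[-1.8,2.6,9,0,0,0],[-1.8,2.6,12,0,0,0],[-1.8,2.6,14,0,0,0]]' >/dev/null; python3 - <<'E'
from h import *
go(-50,98,70)
from rig import get_image
for n in('side','wrist'):
    d=get_image(n);im=d['img'][:,:,::-1]
    if n=='side': a=cv2.resize(im[160:310,200:400],(400,300),interpolation=cv2.INTER_CUBIC)
    else: b=cv2.resize(im,(400,300))
cv2.imwrite('pics/d1.png',np.hstack([a,b]))
E
```

```text
row [-0.14  0.27  0.8 ] [-0.3  0.  -0.1] fixture TCP [-52.7  99.4  78. ] t 2.1833 F [ 0.1  0.1 -0.8] op -0.0
```

View pics/d1.png

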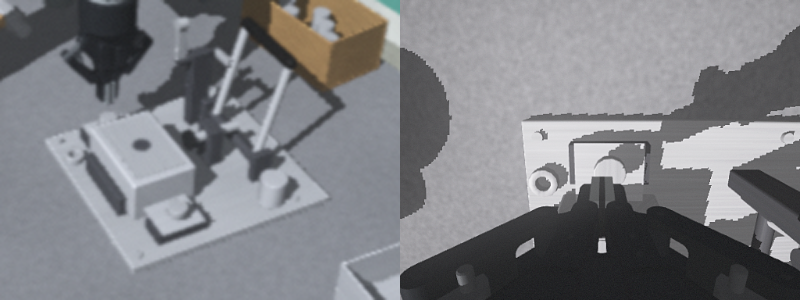

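The side view shows the closed fingers above the left dowel. The wrist view shows the dowel head's far edge at (608,157), directly below the fingertips, with the nut clear at (542,183). Descending.

```bash
python3 -m handwheel '[[-0.1,0.2,0.5,0,0,0],[-0.1,0.2,1,0,0,0],[-0.1,0.2,1.5,0,0,0],[-0.1,0.2,2,0,0,0],[-0.1,0.2,2,0,0,0]]' >/dev/null; python3 - <<'E'
from h import *
go(-50,98,40)
from rig import get_image
q=np.load('q.npy');d=get_image('wrist')
print(proj(d,fw(q,[(-50,98,52),(-50,111,52),(-50,98,40)]))/1.28)
E
```

```text
row [-0.09 -0.14  2.12] [ 0.  0. -0.] fixture TCP [-48.6  98.9  61.2] t 2.7 F [ 0.2 -0.4  0. ] op -0.0
[[198.75411711 183.57209951]
 [198.69661891 166.35104135]
 [198.96478323 177.2956982 ]]
```

```bash
for i in 1; do python3 -m handwheel '[[0,0,0.4,0,0,0],[0,0,0.7,0,0,0],[0,0,1.0,0,0,0],[0,0,1.2,0,0,0],[0,0,1.4,0,0,0]]'; done; python3 -c "from h import *;go(-50,98,40)"
```

```text
time: 3.17
tcp_pos: [0.5011, 0.0216, 0.0475]
eef_rot: [-2.351, -2.083, 0.0]
wrist_force: [-1.6, -0.2, 5.5]
opening: -0.003
gripper_force: 2.9
row [-0.09 -0.14  0.75] [-0. -0. -0.] fixture TCP [-48.6  98.9  47.5] t 3.1667 F [-1.6 -0.2  5.5] op -0.0
```

```bash
python3 -m handwheel '[[0,0,0.2,0,0,0],[0,0,0.35,0,0,0],[0,0,0.5,0,0,0],[0,0,0.65,0,0,0],[0,0,0.75,0,0,0]]'|egrep 'tcp|wrist_f'; python3 -m handwheel '[[0,0,0.05,0,0,0],[0,0,0.1,0,0,0],[0,0,0.15,0,0,0],[0,0,0.15,0,0,0],[0,0,0.15,0,0,0]]'|egrep 'tcp|wrist_f'
```

```text
tcp_pos: [0.501, 0.0216, 0.0402]
wrist_force: [-2.5, -0.0, 5.4]
tcp_pos: [0.5011, 0.0216, 0.0399]
wrist_force: [-5.3, 0.6, 13.9]
```

```bash
python3 -m handwheel '[[0,0,0.05,0,0,0],[0,0,0.1,0,0,0],[0,0,0.12,0,0,0],[0,0,0.12,0,0,0],[0,0,0.12,0,0,0]]'|egrep 'tcp|wrist_f'; python3 -m handwheel '[[0,0,-4,0,0,0],[0,0,-8,0,0,0],[0,0,-9,0,0,0],[0,0,-9,0,0,0],[0,0,-9,0,0,0]]'|egrep 'tcp|wrist_f';python3 -c "from h import *;go(-50,-98,130)"
```

```text
tcp_pos: [0.5011, 0.0216, 0.0398]
wrist_force: [-8.1, 0.8, 23.9]
tcp_pos: [0.5018, 0.0215, 0.1276]
wrist_force: [-0.2, -1.0, -0.8]
row [-19.69  -0.21  -0.24] [ 0.1 -0.  -0. ] fixture TCP [-47.9  98.9 127.6] t 4.8333 F [-0.2 -1.  -0.8] op -0.0
```

```bash
python3 -m handwheel '[[-4,0,0,0,0,0],[-8,0,0,0,0,0],[-12,0,0,0,0,0],[-16,0,0,0,0,0],[-19.6,0,0,0,0,0]]'|egrep 'tcp|wrist_f'; python3 -m handwheel '[[0,0,2,0,0,0],[0,0,4,0,0,0],[0,0,5.5,0,0,0],[0,0,6.6,0,0,0],[0,0,6.8,0,0,0]]'|egrep 'tcp|wrist_f';python3 - <<'E'
from h import *
go(-49,-98,55)
from rig import get_image
a,b=[get_image(n)['img'][:,:,::-1] for n in('side','wrist')]
a=cv2.resize(a[160:310,200:400],(400,300),interpolation=cv2.INTER_CUBIC)
cv2.imwrite('pics/d2.png',np.hstack([a,cv2.resize(b,(400,300))]))
E
```

```text
tcp_pos: [0.4753, -0.1741, 0.1247]
wrist_force: [1.3, -0.3, -0.0]
tcp_pos: [0.4741, -0.1714, 0.0551]
wrist_force: [0.1, 1.0, 0.6]
row [-0.2   0.31  0.01] [-0.4 -0.2 -0. ] fixture TCP [-52.1 -96.   55.1] t 5.6667 F [0.1 1.  0.6] op -0.0
```

View pics/d2.png

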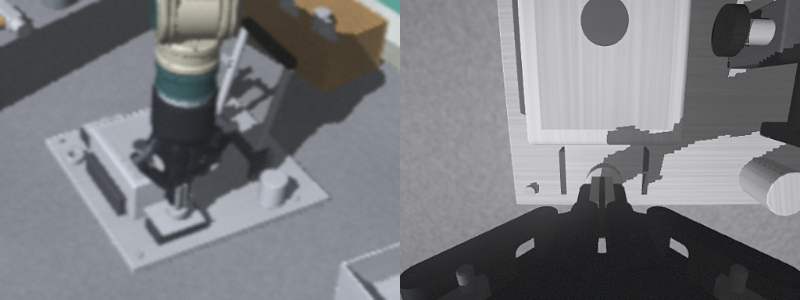

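The side view shows the fingers right over the right dowel, and in the wrist view its head's edge shows at (605,170), centred on the fingers. Pressing it now.

```bash
python3 -m handwheel '[[-0.2,0.3,0,0,0,0],[-0.2,0.3,0.3,0,0,0],[-0.2,0.3,0.6,0,0,0],[-0.2,0.3,0.8,0,0,0],[-0.2,0.3,1,0,0,0]]'|egrep 'tcp|wrist_f'; python3 -m handwheel '[[0,0,0.1,0,0,0],[0,0,0.2,0,0,0],[0,0,0.3,0,0,0],[0,0,0.4,0,0,0],[0,0,0.45,0,0,0]]'|egrep 'tcp|wrist_f';
```

```text
tcp_pos: [0.4805, -0.1754, 0.0493]
wrist_force: [-0.8, 0.3, 5.0]
tcp_pos: [0.4805, -0.1754, 0.0453]
wrist_force: [-1.3, 0.6, 5.5]
```

```bash
python3 -m handwheel '[[0,0,0.15,0,0,0],[0,0,0.3,0,0,0],[0,0,0.4,0,0,0],[0,0,0.5,0,0,0],[0,0,0.55,0,0,0]]'|egrep 'tcp|wrist_f'; python3 -m handwheel '[[0,0,0.05,0,0,0],[0,0,0.1,0,0,0],[0,0,0.15,0,0,0],[0,0,0.2,0,0,0],[0,0,0.2,0,0,0]]'|egrep 'tcp|wrist_f';
```

```text
tcp_pos: [0.4805, -0.1754, 0.04]
wrist_force: [-2.6, 1.6, 11.0]
tcp_pos: [0.4806, -0.1754, 0.0399]
wrist_force: [-6.1, 4.2, 19.3]
```

Hard stop at height 39.9, so the right dowel is home. Up, then to the catch.

```bash
python3 -m handwheel '[[0,0,-4,0,0,0],[0,0,-8,0,0,0],[0,0,-12,0,0,0],[0,0,-15.5,0,0,0],[0,0,-17.5,0,0,0]]'|egrep 'tcp|wrist_f'; python3 -c "from h import *;go(38,40,210)"
```

```text
tcp_pos: [0.4821, -0.1763, 0.217]
wrist_force: [0.5, 0.2, -0.5]
row [13.99  8.15  0.71] [ 0.4  0.1 -0. ] fixture TCP [-43.6 -99.8 217. ] t 7.85 F [ 0.5  0.2 -0.5] op 0.0
```

```bash
python3 -m handwheel '[[3,1.8,0,0,0,0],[6,3.6,0,0,0,0],[9,5.4,0,0,0,0],[12,7.2,0,0,0,0],[13.9,8.6,0,0,0,0]]'|egrep 'tcp|wrist_f'; python3 -m handwheel '[[0,0,1.5,0,0,0],[0,0,3,0,0,0],[0,0,4.5,0,0,0],[0,0,6,0,0,0],[0,0,6.2,0,0,0]]'|egrep 'tcp|wrist_f'; python3 - <<'E'
from h import *
go(44,60,155)
from rig import get_image
a,b=[get_image(n)['img'][:,:,::-1] for n in('side','wrist')]
a=cv2.resize(a[130:280,220:420],(400,300),interpolation=cv2.INTER_CUBIC)
cv2.imwrite('pics/c1.png',np.hstack([a,cv2.resize(b,(400,300))]))
E
```

```text
tcp_pos: [0.5835, -0.0453, 0.2121]
wrist_force: [0.3, -0.8, 0.0]
tcp_pos: [0.58, -0.0471, 0.1469]
wrist_force: [-1.0, -0.5, -1.0]
row [ 1.98  0.59 -0.82] [-0.3 -0.   0. ] fixture TCP [ 38.   40.2 146.9] t 8.6833 F [-1.  -0.5 -1. ] op -0.0
```

View pics/c1.png

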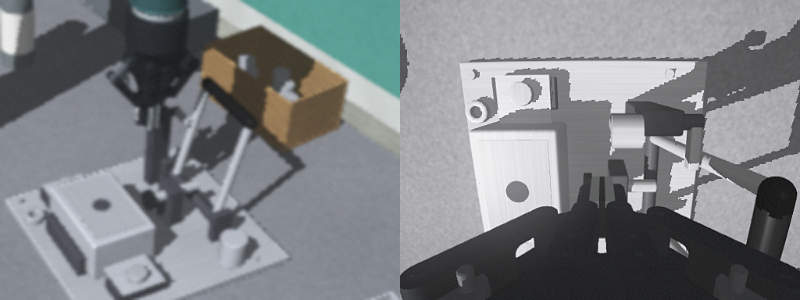

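The wrist view shows the tab's round end at (628,130), roughly 12 mm further in fixture x than the fingers and clearly on their +y side. Sidestep in x, then push.

```bash
python3 -m handwheel '[[0,0.4,-0.3,0,0,0],[0.3,0.8,-0.8,0,0,0],[0.8,0.9,-0.8,0,0,0],[1.3,0.9,-0.8,0,0,0],[1.8,0.9,-0.8,0,0,0]]'|egrep 'tcp|wrist_f'; python3 -m handwheel '[[0.5,0,0,0,0,0],[1,0,0,0,0,0],[1.5,0,0,0,0,0],[2,0,0,0,0,0],[2.5,0,0,0,0,0]]'|egrep 'tcp|wrist_f';  python3 -m handwheel '[[0.5,0,0,0,0,0],[1,0,0,0,0,0],[1.5,0,0,0,0,0],[2,0,0,0,0,0],[2.5,0,0,0,0,0]]'|egrep 'tcp|wrist_f'; python3 -c "from h import *;go(44,120,155)"
```

```text
tcp_pos: [0.5942, -0.0305, 0.159]
wrist_force: [0.2, -0.5, -0.6]
tcp_pos: [0.5963, -0.0056, 0.158]
wrist_force: [0.5, -0.2, 0.2]
tcp_pos: [0.5996, 0.0192, 0.1581]
wrist_force: [0.6, 0.5, -0.3]
row [ 1.16 -0.55  0.31] [ 0. -0. -0.] fixture TCP [ 49.5 108.4 158.1] t 10.0333 F [ 0.6  0.5 -0.3] op -0.0
```

```bash
python3 -m handwheel '[[0.5,0,0,0,0,0],[1,0,0,0,0,0],[1.5,0,0,0,0,0],[2,0,0,0,0,0],[2,0,0,0,0,0]]'|egrep 'tcp|wrist_f'; python3 -m handwheel '[[0,0,-2,0,0,0],[0,0,-4,0,0,0],[-1,0,-6,0,0,0],[-3,0,-7,0,0,0],[-6,0,-7,0,0,0]]' |egrep 'tcp|wrist_f'; python3 - <<'E'
from h import *
go(130,0,225)
from rig import get_image
a,b=[get_image(n)['img'][:,:,::-1] for n in('side','wrist')]
a=cv2.resize(a[130:280,220:420],(400,300),interpolation=cv2.INTER_CUBIC)
cv2.imwrite('pics/c2.png',np.hstack([a,cv2.resize(b,(400,300))]))
E
```

```text
tcp_pos: [0.602, 0.0395, 0.1581]
wrist_force: [0.3, 0.1, 0.6]
tcp_pos: [0.5969, -0.0204, 0.2317]
wrist_force: [1.4, -0.6, 0.1]
row [-6.9   7.82  0.72] [ 0.4 -0.   0.2] fixture TCP [ 51.6  68.8 231.7] t 10.8667 F [ 1.4 -0.6  0.1] op 0.0
```

View pics/c2.png

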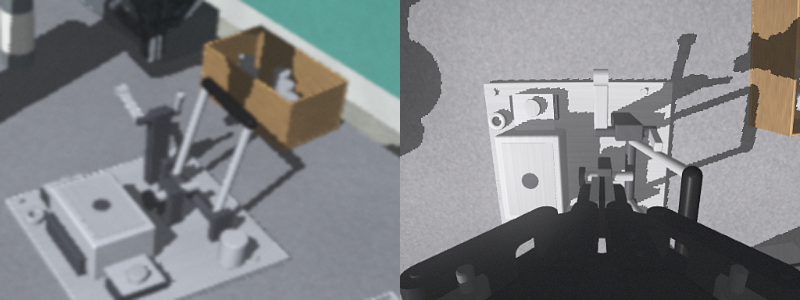

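The side view shows the tab lying over, from (155,112) to (118,87), with the bar swung up at (180,95). The wrist view shows the tab tip at (600,72) and the crossbar's left end at (690,170). Checking the angle numerically.

```bash
python3 - <<'E'
from h import *
from rig import get_image
q=np.load('q.npy');d=get_image('side');w=get_image('wrist')
for a in(.7,.9,1.1,1.2,1.3):
    P=fw(q,[(50,80+66*np.sin(a),125+66*np.cos(a)),(105,80-35*np.cos(a),125+35*np.sin(a))])
    print(a,((proj(d,P)-(220,130))*2).round(),(proj(w,P[:1])/1.28+[400,0]).round())
print((proj(w,fw(q,[(132,50,180)]))/1.28+[400,0]).round(),(proj(d,fw(q,[(132,50,180),(132,-50,180)]))-(220,130))*2)
E
```

```text
0.7 [[126.  73.]
 [186. 106.]] [[601.  99.]]
0.9 [[123.  76.]
 [184. 102.]] [[601.  88.]]
1.1 [[120.  80.]
 [182.  97.]] [[601.  80.]]
1.2 [[119.  83.]
 [181.  95.]] [[601.  77.]]
1.3 [[118.  86.]
 [180.  93.]] [[601.  75.]]
[[692. 181.]] [[206.46031251  82.71197999]
 [249.2694649  122.04895535]]
```

```bash
python3 -m handwheel '[[-2,2,0,0,0,0],[-4,4,0,0,0,0],[-6,6,0,0,0,0],[-6.9,7.8,0,0,0,0],[-6.9,8,0,0,0,0]]' 0.6 |egrep 'tcp|wrist_f'; python3 -c "from h import *;go(132,0,158)"
```

```text
tcp_pos: [0.6682, -0.1008, 0.227]
wrist_force: [0.1, 0.2, -0.2]
row [ 0.25 -0.02  6.9 ] [ 0.1  0.  -0.1] fixture TCP [132.1  -2.5 227. ] t 11.4833 F [ 0.1  0.2 -0.2] op 0.7
```

Catch angle matches 1.3, and the gripper is above the crossbar. Lower and grasp.

```bash
python3 -m handwheel '[[0.2,0,1.5,0,0,0],[0.2,0,3,0,0,0],[0.2,0,4.5,0,0,0],[0.2,0,6,0,0,0],[0.2,0,6.6,0,0,0]]'|egrep 'tcp|wrist_f';  python3 -m handwheel '[[0,0,0,0,0,0],[0,0,0,0,0,0],[0,0,0,0,0,0],[0,0,0,0,0,0],[0,0,0,0,0,0]]' -1;  python3 -c "from h import *;go(132,0,161)"
```

```text
tcp_pos: [0.6638, -0.0952, 0.159]
wrist_force: [-0.7, -0.1, -0.2]
time: 12.32
tcp_pos: [0.6686, -0.0973, 0.164]
eef_rot: [2.348, 2.081, 0.007]
wrist_force: [5.3, 0.3, 0.4]
opening: 0.188
gripper_force: 58.5
row [-0.1  -0.01  0.3 ] [ 0.3 -0.   0. ] fixture TCP [132.   1. 164.] t 12.3167 F [5.3 0.3 0.4] op 0.19
```

```bash
python3 -m handwheel '[[0,-0.9,-0.2,0,0,0],[0,-1.8,-0.35,0,0,0],[0,-2.7,-0.4,0,0,0],[0,-3.6,-0.45,0,0,0],[0,-4.5,-0.45,0,0,0]]';  python3 -c "from h import *;go(30,0,150)"
```

```text
time: 12.73
tcp_pos: [0.6281, -0.0925, 0.1705]
eef_rot: [2.343, 2.076, 0.018]
wrist_force: [10.9, 0.4, 0.8]
opening: 0.185
gripper_force: 58.4
row [-0.1  -6.16  1.95] [ 0.9 -0.   0. ] fixture TCP [ 91.3   1.  170.5] t 12.7333 F [10.9  0.4  0.8] op 0.19
```

```bash
python3 -m handwheel '[[0,-1.2,0.1,0,0,0],[0,-2.4,0.3,0,0,0],[0,-3.5,0.6,0,0,0],[0,-4.7,1.0,0,0,0],[0,-5.2,1.2,0,0,0]]';  python3 -c "from h import *;go(30,0,150)"
```

```text
time: 13.15
tcp_pos: [0.5787, -0.0866, 0.1621]
eef_rot: [2.338, 2.073, 0.024]
wrist_force: [10.4, 1.3, 14.4]
opening: 0.19
gripper_force: 60.4
row [-0.08 -1.18  1.18] [ 1.3 -0.   0. ] fixture TCP [ 41.5   0.8 162.1] t 13.15 F [10.4  1.3 14.4] op 0.19
```

```bash
python3 -m handwheel '[[0,-0.2,0.1,0,0,0],[0,-0.4,0.2,0,0,0],[0,-0.6,0.3,0,0,0],[0,-0.8,0.3,0,0,0],[0,-0.8,0.3,0,0,0]]';  python3 -c "from h import *;go(30,0,150)"
```

```text
time: 13.57
tcp_pos: [0.5718, -0.0859, 0.1588]
eef_rot: [2.339, 2.072, 0.025]
wrist_force: [10.4, 1.6, 10.3]
opening: 0.19
gripper_force: 60.8
row [-0.07 -0.48  0.86] [ 1.3 -0.  -0. ] fixture TCP [ 34.6   0.7 158.8] t 13.5667 F [10.4  1.6 10.3] op 0.19
```

```bash
python3 -m handwheel '[[0,-0.1,0.05,0,0,0],[0,-0.2,0.1,0,0,0],[0,-0.3,0.15,0,0,0],[0,-0.4,0.2,0,0,0],[0,-0.4,0.2,0,0,0]]';  python3 -c "from h import *;go(30,0,150)"
```

```text
time: 13.98
tcp_pos: [0.5695, -0.0856, 0.1576]
eef_rot: [2.337, 2.07, 0.028]
wrist_force: [11.2, 1.7, 10.6]
opening: 0.187
gripper_force: 61.0
row [-0.07 -0.24  0.76] [ 1.5 -0.   0. ] fixture TCP [ 32.2   0.7 157.6] t 13.9833 F [11.2  1.7 10.6] op 0.19
```

```bash
for k in 1; do python3 -m handwheel '[[0,-0.1,0.05,0,0,0],[0,-0.2,0.1,0,0,0],[0,-0.3,0.15,0,0,0],[0,-0.4,0.2,0,0,0],[0,-0.4,0.2,0,0,0]]'|egrep 'tcp|wrist';done;python3 -m handwheel '[[0,-0.1,0.05,0,0,0],[0,-0.2,0.1,0,0,0],[0,-0.3,0.1,0,0,0],[0,-0.3,0.1,0,0,0],[0,-0.3,0.1,0,0,0]]';  python3 -c "from h import *;go(30,0,150)"
```

```text
tcp_pos: [0.5674, -0.0855, 0.157]
wrist_force: [13.7, 1.5, 13.4]
time: 14.82
tcp_pos: [0.5672, -0.0855, 0.1569]
eef_rot: [2.33, 2.066, 0.038]
wrist_force: [19.3, 1.1, 13.1]
opening: 0.187
gripper_force: 60.6
row [-0.05 -0.02  0.69] [ 2.1 -0.   0. ] fixture TCP [ 30.    0.5 156.9] t 14.8167 F [19.3  1.1 13.1] op 0.19
```

Position is stuck at fixture x 30 while the force rises, so the lever is on its stop. One look to confirm.

```bash
python3 -m handwheel '[[0,-0.1,0,0,0,0],[0,-0.1,0,0,0,0],[0,-0.1,0,0,0,0],[0,-0.1,0,0,0,0],[0,-0.1,0,0,0,0]]'; python3 - <<'E'
from h import *
from rig import get_image
q=np.load('q.npy')
a,b=[get_image(n) for n in('side','scene')]
print((proj(a,fw(q,[(30,50,170),(30,-50,170)]))-(220,130))*2,(proj(b,fw(q,[(30,50,170),(30,-50,170)]))-(175,160))*[10/3,10/3]+[400,0])
I=lambda d,y,x,h,w:cv2.resize(d['img'][y:y+h,x:x+w,::-1],(400,300 if h==150 else 400*h//w),interpolation=cv2.INTER_CUBIC)
A=I(a,130,220,150,200);B=cv2.resize(b['img'][160:250,175:295,::-1],(400,300),interpolation=cv2.INTER_CUBIC)
cv2.imwrite('pics/l1.png',np.hstack([A,B]))
E
```

```text
time: 15.23
tcp_pos: [0.5671, -0.0855, 0.1569]
eef_rot: [2.329, 2.066, 0.04]
wrist_force: [19.9, 0.8, 11.0]
opening: 0.186
gripper_force: 60.5
[[139.35658753 107.43368586]
 [179.38057819 149.27645445]] [[638.50212428  93.57103693]
 [530.51540661 123.63414799]]
```

View pics/l1.png

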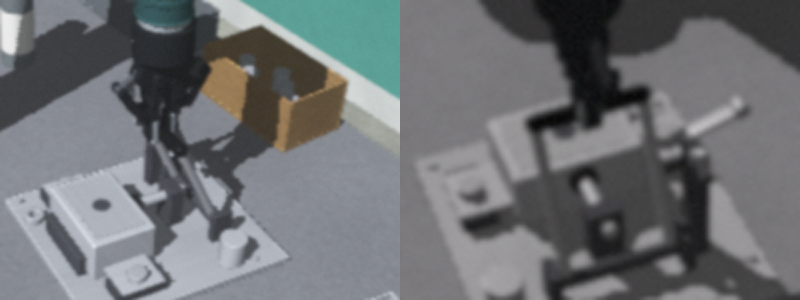

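The scene view shows the crossbar from (535,123) to (645,92), which matches the stop prediction. The catch lies over at (740,103), and the gripper is holding the bar.

```bash
python3 -c "
from rig import ctrl
print(ctrl.hand_in())"
```

```text
the job is handed in; nothing more can be done
None
```

I handed the job in at about 15 s: both dowels are pressed fully home, the catch is flipped all the way over, and the gripper is holding the lever against its stop.

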